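Take the cordless iron off its charging dock and hold it level over the ironing board

ROBOT

A 7-joint arm with a two-finger parallel gripper is mounted at the origin on the work surface; the furniture and walls round the work are solid. World frame = base frame: x ahead of the robot, y to its left, z up, the work surface at z = 0. Lengths are in m, angles in rad, forces in N, time in s.
With the tool pointing down it reaches from about 0.425 to 0.875 m from the base axis. Payload 4.7 kg.
Tool frame: the origin (TCP) lies at the very end of the fingers, on their centre line; the grasp point (between the pads) lies 19 mm behind it; z points along the fingers, y is the line along which they close (so a half turn about z gives the same grasp; the last joint's range is limited). The gripper opens to 87 mm and grips with 3 to 60 N. Pads are 19 mm wide; open, the fingers measure 117 mm over their backs; the gripper's body (75 mm by 190 mm) begins 51 mm behind the grasp point.
Start: joints at [-1.214, 0.321, -0.07, 1.45, 0.023, 1.371, -0.057], TCP at [0.219, 0.612, 0.197] pointing down, gripper open.
Joint ranges: [-2.86, 2.86], [-0.3, 2.09], [-1.38, 1.24], [0.06, 2.45], [-1.56, 4.7], [0.09, 2.05], [-2.69, 2.69]. Speed limits (rad/s): [2.57, 2.57, 3.14, 3.14, 3.14, 3.14, 3.14].

INTERFACE

Orientations are given as a rotation vector (axis times angle).
In Python, from bench import ctrl, vision gives the robot as it stands.
- The arm moves only by the tool jog_arm, never from a script. Its argument "increments" is a list of rows, each an object of numbers: "tx", "ty", "tz": the shift along the tool's x, y, z in mm; "wx", "wy", "wz": the turn, a rotation vector about the tool's x, y, z in rad; "gripper": the opening, from 0 (shut) to 1 (fully open). In form: [{"tx": .., "ty": .., "tz": .., "wx": .., "wy": .., "wz": .., "gripper": ..}, ...]. A call has exactly 5 rows; each row is the pose to reach, as a shift and turn from the pose commanded when the call began, along the tool's axes at that moment; what a row does not reach only later rows make up. A row lasts 1/12 s, in which the tool goes at most 41.7 mm and 7.16 degrees, less where a joint would pass 70% of its speed; a pose out of reach is approached as far as the arm can. A call with a gripper value outside its range is refused whole. The fingers move at their own pace and stop on an object; "grip_force" is the grip in N (left out, the last holds). Time passes only in rows, so rows that repeat a pose let the fingers close, or fill a call up. It gives the time, the measured TCP pose, the force, the opening and the grip force at its end, in the units of the state.
- ctrl.get_state(): the state, without advancing time (a new reading comes with each control period).
- vision.get_image(name): name is "side" or "top" or "wrist"; returns a dict with "color" (420x560x3 uint8, blue, green, red), "fx", "fy", "cx", "cy" (pixels), "k1" (the pictures are not rectified: a ray, as slopes to the right and down, at radius r is drawn at 1 + k1 r^2 times it, then the intrinsics apply), "extrinsics" (4x4, takes a point from world to camera coordinates). Camera axes: x right, y down, z forward; pixel columns grow to the right and rows downward; lengths in m; the calibration is good to about 2 mm. A picture is of the moment at which its call begins. There is no depth.
- ctrl.close_job(): hands the job in; it is judged then, once.
Trained networks look in the newest picture that a camera, given by its name, has taken for a name from the list of things; names that differ only in an ending like _2 or _b are one class to them, and where a whole thing is asked for, a point or a joint stands for the part that bears it (a point fixed in the world has none). Each returns a list of dicts, best first, with "conf" (0 to 1); they miss things now and then, are a little off and sometimes report something else, mostly with a low value. They report only what shows in the picture. A call takes as long as a camera call.
- vision.spot_in(camera, thing): "bbox" ([left, top, right, bottom] in pixels, round what is visible of it).
The state is a dict: "time": time; "joint_positions": joint angles; "qd": joint speeds; "joint_torque": joint torques, N m; "position": TCP position; "tool_rot": TCP orientation; "ft_force": force on the tool from outside, world axes, zero at the start; "torque": the same for the moment, N m; "grip_width": opening from 0.0 (shut) to 1.0 (fully open); "grip_force": force on a finger pad.
Only numpy, scipy, OpenCV 4.12 (cv2) and the standard library are available. Lean on these libraries where they do the work, as an engineer would, in place of code of your own. Each camera call takes 0.05 s, during which the arm holds its last target. There are 200 camera calls.

TASK

Get the cordless iron ready for pressing: push the orange release paddle at the upper end of its charging dock all the way down, then take the iron by its handle, draw it up the slope out of the dock's heel pocket and lift it clear. Turn it level, sole down, and keep it hovering about 8 cm above the top of the ironing board, over the board's middle and with its nose towards the board's pointed end. Finish while still holding it there, still and in the gripper; do not let it touch the board, and leave the other things on the table where they are.

Things in the scene. Friction and masses are not known exactly. Their poses are not given: they have to be found in the camera images.
- iron_handle (a point): centre of the cordless iron's black grip bar (150 mm long, 30 wide, 26 high, parallel to the sole), 98 mm above the sole's underside. x along the bar to the nose, y across it, z away from the sole (up when level). From 40 mm behind to 40 mm ahead of this point the bar is free of its posts; 30 mm are free below the bar. Nose tip 130 mm ahead, heel edge 100 mm behind
- iron: the cordless iron: white body, teal trim, steel sole 230 x 112 mm, 111 mm high over all, about 0.7 kg, heaviest under the grip; hold it with 60 N or more. Origin on the underside of the sole, 5 mm ahead of and 98 mm below the grip's centre; x to the nose, z away from the sole. In the dock it lies nose up, x climbing at 30 degrees
- iron_nose (a point): tip of the iron's nose, 125 mm ahead (+x) of the iron's origin and 4 mm above the sole's underside
- dock: white and grey charging dock, fixed, base 215 x 150 mm. Origin on the table, x level towards its upper end (nose end), z up. Cradle slopes up along x at 30 degrees. The rear 22 mm of the iron's 8 mm thick sole edge stands in a heel pocket (roof 5 mm above it, side walls 4 mm off): draw the iron at least 25, better 35 mm up the slope (its own +x), then lift. Docked iron's origin 78 mm above
- paddle (a joint): angle of the orange release paddle hinged across the dock's upper end: 0 up (its 14 mm high stop stands 3 mm ahead of the iron's nose and blocks it), 0.45 fully down (stop sunk below the sole; from 0.36 the iron can pass). Stiff, about 2 N at the tab; it stays where it is left
- paddle_tab (a point): middle of the upper face of the paddle's ribbed tab (42 x 46 mm), pressed from above. x along the tab away from the dock (climbing at 30 degrees when up), z out of its face. Hinge 66 mm behind (-x) and 12 mm below (-z). From up to fully down this point sinks 27 mm and moves 14 mm outwards; nothing stands below it
- board: small table-top ironing board with a blue top, fixed, 340 x 140 mm, 55 mm high; origin on the table under its middle, x along it towards its pointed end, z up
- board_top (a point): middle of the board's top face, 55 mm above the table; axes as the board's
- card_box: small printed card box, 88 x 60 x 19 mm, loose bystander; origin at its underside
- charger: white wall charger, 46 x 42 x 42 mm, loose bystander; origin at its underside

How it is judged:
On the way, in this order (a step that is already met when the one before it is completed fails the run):
1. the orange paddle is pressed down while the iron still lies in the dock (value of joint paddle above 0.36 rad and distance between iron and dock below 0.085 m), for 0.1 s.
2. the iron is drawn out and lifted clear of the dock in the gripper (distance between iron and dock above 0.13 m and contact force between iron and dock below 0.1 N and contact force between the fingers and iron above 2 N), for 0.1 s.
At the end, for the whole second after the job is handed in: the gripper holds the iron still, touching neither board nor dock: sole level within 8 degrees, its underside 5 to 11.5 cm above the board's top, the sole point within 35 mm of the board's middle seen from above, nose towards the pointed end within 11 degrees; the paddle is still down (angle between iron's own z axis and vertical below 0.14 rad and z of iron in the frame of board_top between 0.05 and 0.115 m and horizontal distance between iron and board_top below 0.035 m and angle between the x axis of iron and the x axis of board_top, either way round below 0.2 rad and x of iron_nose in the frame of board_top above 0.05 m and contact force between the fingers and iron above 2 N and contact force between iron and board below 0.1 N and contact force between iron and dock below 0.1 N and linear speed of iron below 0.03 m/s and value of joint paddle above 0.3 rad); the arm keeps its last pose, push and grip.
It fails at once if the iron touches the ironing board (contact force between iron and board above 0.5 N).
It fails at once if a bystander is moved by more than 2 cm (distance of any of card_box, charger from where it was at the start of the episode above 0.02 m).
It also fails if it takes over 48 s, if anything falls off the work surface, if the arm or the gripper's body presses on something with over 40 N, if the wrist force passes 120 N, or if a joint passes its speed limit or range.

## Working session

There is one attempt and no reset: what is moved stays moved. The work goes in short steps, Python scripts to look and compute and a tool call to move; the robot and the scene stay as the last step left them, time stands still between calls to the robot, and variables do not carry over. Pictures are saved under pics/ and viewed, at most 10 in all, crops included, and the job is handed in when it is done.

Besides the shell and the picture viewer there is one more tool, called after "Request:" as name([rows], argument=value, ...), one row to a line, values as JSON. jog_arm: Moves the arm, as the interface text tells. Its arguments: {"type":"object","properties":{"increments":{"type":"array"},"grip_force":{"type":"number"}},"required":["increments"]}

```bash
ls; mkdir -p pics; python3 - <<'E'
from bench import ctrl, vision
import cv2,numpy as np
s=ctrl.get_state(); print(s['time'],s['position'],s['tool_rot'])
ims=[]
for n in ['side','top']:
    r=vision.get_image(n); cv2.imwrite(f'pics/{n}0.png',r['color'])
    print(n,r['fx'],r['cx'],r['cy'],r['k1'],np.round(r['extrinsics'],4).tolist())
    for t in ['iron','dock','paddle','board','iron_handle','card_box','charger']:
        print(t,[(np.round(d['bbox']).tolist(),round(d['conf'],2)) for d in vision.spot_in(n,t)][:2])
E
```

```text
pics
0.0 [0.21832659 0.61158347 0.19597199] [-5.35752256e-01 -3.09534614e+00  3.00502043e-03]
side 404.8431149694233 282.77704819605015 205.1687091982314 -0.06194916502282502 [[0.8717, 0.4901, 0.0072, -0.4428], [0.4233, -0.7455, -0.5148, -0.1529], [-0.2469, 0.4518, -0.8573, 1.0784], [0.0, 0.0, 0.0, 1.0]]
iron [([249.0, 104.0, 340.0, 160.0], 0.64)]
dock [([242.0, 124.0, 363.0, 197.0], 0.95)]
paddle [([323.0, 130.0, 364.0, 154.0], 0.96)]
board [([148.0, 225.0, 299.0, 335.0], 0.97), ([323.0, 130.0, 365.0, 155.0], 0.6)]
iron_handle [([249.0, 105.0, 337.0, 161.0], 0.63)]
card_box [([320.0, 239.0, 359.0, 273.0], 0.77)]
charger [([299.0, 222.0, 322.0, 246.0], 0.85)]
top 422.4465107136624 281.7218473432414 202.9788378210774 -0.045196987537262166 [[0.0005, -0.9999, -0.0141, -0.0014], [-0.9957, 0.0008, -0.0927, 0.5194], [0.0927, 0.0141, -0.9956, 1.0477], [0.0, 0.0, 0.0, 1.0]]
iron [([180.0, 196.0, 230.0, 296.0], 0.61)]
dock [([174.0, 168.0, 239.0, 284.0], 0.91)]
paddle [([186.0, 172.0, 206.0, 195.0], 0.83)]
board [([325.0, 155.0, 388.0, 290.0], 0.69)]
iron_handle [([179.0, 188.0, 231.0, 290.0], 0.61)]
card_box [([262.0, 134.0, 292.0, 170.0], 0.75), ([181.0, 191.0, 228.0, 294.0], 0.16)]
charger [([268.0, 177.0, 284.0, 194.0], 0.54)]
```

```bash
python3 - <<'E'
import cv2
a=cv2.imread('pics/side0.png')[90:350,130:390]; b=cv2.imread('pics/top0.png')[120:320,150:410]
cv2.imwrite('pics/sidec.png',cv2.resize(a,None,fx=2.3,fy=2.3,interpolation=cv2.INTER_CUBIC))
cv2.imwrite('pics/topc.png',cv2.resize(b,None,fx=3,fy=3,interpolation=cv2.INTER_CUBIC))
E
```

```text
(no output)
```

View pics/sidec.png

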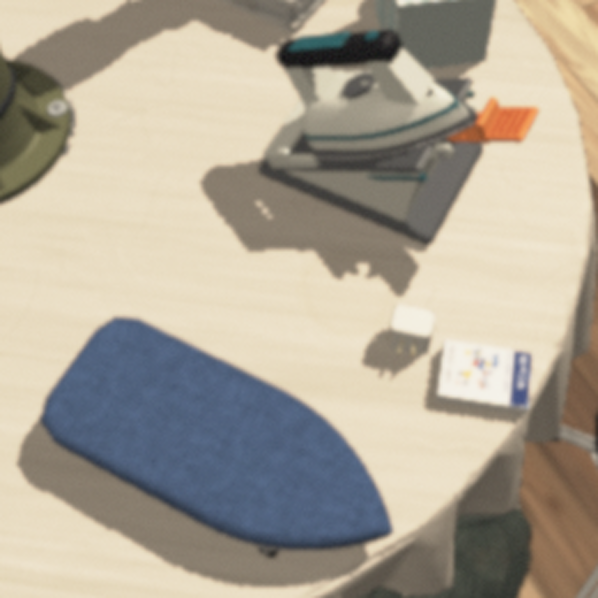

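View pics/topc.png

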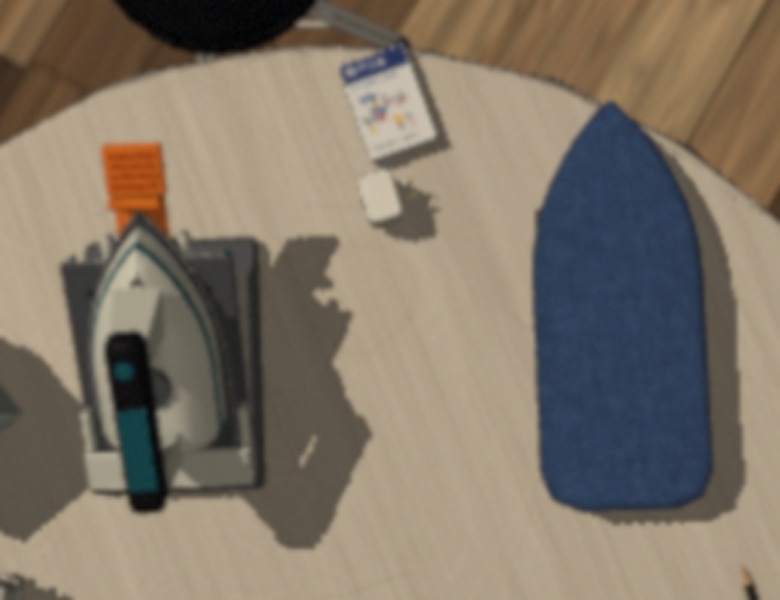

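The side crop shows the handle at about (340,48), the nose at (474,118), the tab at (511,121) and the board tip at (390,530). The top crop shows the nose at (140,215), the handle running from (127,333) to (148,512), the tab at (134,172), and the board from tip (611,102) to rear (627,507). The iron and the board both point roughly along +x.

```bash
cat > h.py <<'E'
import numpy as np, cv2
from scipy.spatial.transform import Rotation as R
from scipy.optimize import least_squares
CAM={'side':(404.843,282.777,205.169,-0.06195,[[0.8717,0.4901,0.0072,-0.4428],[0.4233,-0.7455,-0.5148,-0.1529],[-0.2469,0.4518,-0.8573,1.0784]]),
'top':(422.4465,281.7218,202.9788,-0.0452,[[0.0005,-0.9999,-0.0141,-0.0014],[-0.9957,0.0008,-0.0927,0.5194],[0.0927,0.0141,-0.9956,1.0477]])}
def proj(c,p,cam=None):
    f,cx,cy,k,E=cam or CAM[c]; E=np.array(E); q=E[:3,:3]@np.asarray(p)+E[:3,3]
    a=q[:2]/q[2]; a=a*(1+k*(a@a)); return a*f+[cx,cy]
S=lambda u,v:('side',130+u/2.3,90+v/2.3)
T=lambda u,v:('top',150+u/3,120+v/3)
def tri(obs,x0=(.6,.2,.1)):
    r=least_squares(lambda p:np.concatenate([proj(c,p)-[u,v] for c,u,v in obs]),x0); return r.x,r.fun
def iron(x,y,yaw,z=.078,pitch=np.pi/6):
    M=R.from_euler('ZY',[yaw,-pitch]); return M,np.array([x,y,z])
E
python3 - <<'E'
from h import *
for n,o in dict(nose=[S(474,118),T(140,215)],tab=[S(511,121),T(134,172)],btip=[S(390,530),T(611,102)],).items():
    print(n,*[np.round(v,4) for v in tri(o)])
P=[((.125,0,.004),S(474,118)),((.125,0,.004),T(140,215)),((-.080,0,.098),S(279,53)),((.070,0,.098),S(400,44)),((.070,0,.102),T(127,333)),((-.080,0,.098),T(150,512))]
def f(p):
    M,o=iron(*p[:4]); return np.concatenate([proj(c,o+M.apply(l))-[u,v] for l,(c,u,v) in P])
r=least_squares(f,[.5,.26,0,.078]); print(r.x,r.fun.round(1))
M,o=iron(*r.x[:4]); print('handle',o+M.apply([-.005,0,.098]),'nose',o+M.apply([.125,0,.004]))
B=[((.17,0),S(390,530)),((.17,0),T(611,102)),((-.17,0),T(627,509)),((-.17,0),S(75,357))]
def g(p):
    M=R.from_euler('Z',p[2]); return np.concatenate([proj(c,np.array([p[0],p[1],.055])+M.apply([*l,0]))-[u,v] for l,(c,u,v) in B])
r=least_squares(g,[.5,-.15,0]); print(r.x,r.fun.round(1))
E
```

```text
nose [0.5353 0.1903 0.1458] [-0.7082  0.1124 -0.3856 -0.6127]
tab [0.5687 0.1945 0.1563] [-1.7896  0.2887 -0.9565 -1.5816]
btip [ 0.6436 -0.1795  0.0485] [-1.3138  0.1926 -1.0011 -1.3516]
[0.43259321 0.18676034 0.02665191 0.08233988] [ 0.7  0.2 -0.3 -2.3 -0.8  0.2 -3.9  0.5 -1.4  0.6 -0.7 -1.7]
handle [0.37928203 0.18533915 0.16471037] nose [0.53880865 0.18959185 0.14830398]
[ 0.47591572 -0.18261809  0.01455989] [-0.3  0.1 -0.4 -2.8 -1.6 -0.1 -2.7 -0.3]
```

View pics/side0.png

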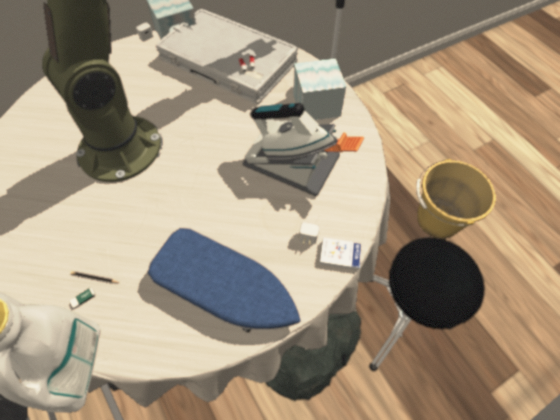

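View pics/top0.png

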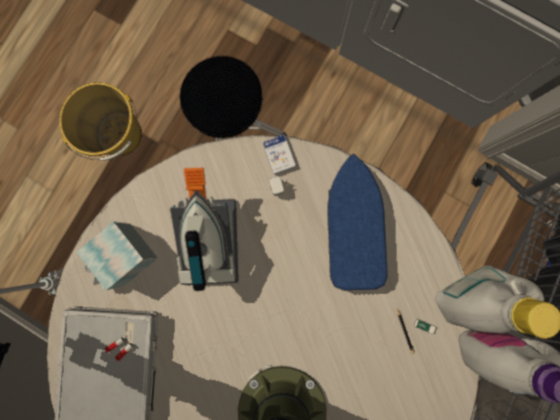

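The full views show a patterned tissue box at top (118,255) and side (318,88), beside the dock, plus a tray under the arm. I'll raise the arm first so it passes over them.

```bash
cat > go.py <<'E'
import sys; from h import *; from bench import ctrl
def delta(p,Rt):
    s=ctrl.get_state(); R0=R.from_rotvec(s['tool_rot'])
    print('t',s['time'],'pos',s['position'].round(4) if hasattr(s['position'],'round') else s['position'],'q',np.round(s['joint_positions'],2),'F',np.round(s['ft_force'],1),'grip',s['grip_width'],s['grip_force'])
    print('d mm',(R0.inv().apply(np.array(p)-s['position'])*1000).round(1),'w',(R0.inv()*Rt).as_rotvec().round(4))
def rot(yaw,tilt):  # tool y = yaw dir left, tilt: tool z leans forward (+x) by tilt
    y=np.array([-np.sin(yaw),np.cos(yaw),0]); f=np.array([np.cos(yaw),np.sin(yaw),0])
    z=np.sin(tilt)*f-np.cos(tilt)*np.array([0,0,1]); x=np.cross(y,z)
    return R.from_matrix(np.c_[x,y,z])
if __name__=='__main__':
    a=[float(v) for v in sys.argv[1:]]; delta(a[:3],rot(a[3],a[4]))
E
python3 go.py .575 .192 .30 .02 0
python3 - <<'E'
from h import *
# refine tab from known iron: paddle dims
for c in ['side','top']: print(c,proj(c,[.5687,.1945,.156]),proj(c,[.219,.612,.197]))
E
```

```text
t 0.8 pos [0.2185 0.6122 0.1971] q [-1.21  0.32 -0.07  1.45  0.02  1.37 -0.06] F [ 0.1 -0.1 -0.4] grip 1.001396141446847 0.0
d mm [-477.  -275.9 -102.9] w [ 1.000e-04  0.000e+00 -3.628e-01]
side [350.34922563 142.98216307] [300.13860617 -11.7054608 ]
top [193.75621123 175.77907118] [ -5.90294192 335.38245043]
```

Request:
jog_arm([
  {"tz":-40,"gripper":0},
  {"tz":-80,"gripper":0},
  {"tz":-110,"gripper":0},
  {"tz":-110,"gripper":0},
  {"tz":-110,"gripper":0},
])

```text
validation failed for argument at $.in...
```

```bash
python3 go.py .575 .192 .30 .02 0
```

```text
t 0.8 pos [0.2185 0.6122 0.1971] q [-1.21  0.32 -0.07  1.45  0.02  1.37 -0.06] F [ 0.1 -0.1 -0.4] grip 1.001396141446847 0.0
d mm [-477.  -275.9 -102.9] w [ 1.000e-04  0.000e+00 -3.628e-01]
```

Request:
jog_arm([
  {"tx":0,"ty":0,"tz":-40,"wx":0,"wy":0,"wz":0,"gripper":0},
  {"tx":0,"ty":0,"tz":-80,"wx":0,"wy":0,"wz":0,"gripper":0},
  {"tx":0,"ty":0,"tz":-110,"wx":0,"wy":0,"wz":0,"gripper":0},
  {"tx":-30,"ty":-15,"tz":-110,"wx":0,"wy":0,"wz":-0.1,"gripper":0},
  {"tx":-60,"ty":-30,"tz":-110,"wx":0,"wy":0,"wz":-0.2,"gripper":0},
])

```text
time: 1.22
position: [0.2634, 0.5659, 0.3098]
tool_rot: [0.208, 3.134, 0.008]
ft_force: [1.0, 0.3, -0.6]
grip_width: 0.704
grip_force: 0.0
```

```bash
python3 go.py .575 .192 .28 .02 0
```

```text
t 1.2167 pos [0.2634 0.5659 0.3098] q [-1.13  0.24 -0.06  1.34  0.01  1.57  0.25] F [ 1.   0.3 -0.6] grip 0.7041506103693936 0.0
d mm [-358.3 -329.5   28.2] w [ 0.0053  0.0009 -0.1526]
```

Request:
jog_arm([
  {"tx":-29,"ty":-27,"tz":0,"wx":0,"wy":0,"wz":0,"gripper":0},
  {"tx":-58,"ty":-54,"tz":0,"wx":0,"wy":0,"wz":0,"gripper":0},
  {"tx":-87,"ty":-81,"tz":0,"wx":0,"wy":0,"wz":0,"gripper":0},
  {"tx":-116,"ty":-108,"tz":0,"wx":0,"wy":0,"wz":0,"gripper":0},
  {"tx":-145,"ty":-135,"tz":0,"wx":0,"wy":0,"wz":0,"gripper":0},
])

```text
time: 1.63
position: [0.3902, 0.4078, 0.3074]
tool_rot: [0.224, 3.133, 0.001]
ft_force: [0.6, 0.6, 0.3]
grip_width: 0.321
grip_force: 0.0
```

Request:
jog_arm([
  {"tx":-29,"ty":-27,"tz":0,"wx":0,"wy":0,"wz":-0.05,"gripper":0},
  {"tx":-58,"ty":-54,"tz":0,"wx":0,"wy":0,"wz":-0.1,"gripper":0},
  {"tx":-87,"ty":-81,"tz":0,"wx":0,"wy":0,"wz":-0.15,"gripper":0},
  {"tx":-116,"ty":-108,"tz":0,"wx":0,"wy":0,"wz":-0.15,"gripper":0},
  {"tx":-145,"ty":-135,"tz":0,"wx":0,"wy":0,"wz":-0.15,"gripper":0},
])

```text
time: 2.05
position: [0.5145, 0.2536, 0.3075]
tool_rot: [-0.012, 3.141, 0.001]
ft_force: [0.5, 1.0, 0.0]
grip_width: 0.022
grip_force: 0.0
```

```bash
python3 go.py .575 .192 .23 .02 0
```

```text
t 2.05 pos [0.5145 0.2536 0.3075] q [-0.7   0.12  0.22  1.47 -0.03  1.55  1.1 ] F [0.5 1.  0. ] grip 0.022128872945793434 0.0
d mm [-60.  -62.1  77.5] w [ 0.0007  0.0008 -0.0125]
```

Request:
jog_arm([
  {"tx":-25,"ty":-25,"tz":10,"wx":0,"wy":0,"wz":0,"gripper":0},
  {"tx":-45,"ty":-45,"tz":30,"wx":0,"wy":0,"wz":0,"gripper":0},
  {"tx":-45,"ty":-45,"tz":60,"wx":0,"wy":0,"wz":0,"gripper":0},
  {"tx":-45,"ty":-45,"tz":80,"wx":0,"wy":0,"wz":0,"gripper":0},
  {"tx":-45,"ty":-45,"tz":80,"wx":0,"wy":0,"wz":0,"gripper":0},
])

```text
time: 2.47
position: [0.5565, 0.2089, 0.2221]
tool_rot: [0.009, -3.134, 0.005]
ft_force: [-1.0, 0.1, -0.7]
grip_width: 0.006
grip_force: 0.0
```

```bash
python3 go.py .575 .192 .18 .02 0; python3 - <<'E'
from bench import vision
import cv2,numpy as np
a=vision.get_image('side')['color'][80:220,220:400]; 
w=vision.get_image('wrist'); cv2.imwrite('pics/w0.png',w['color']);np.save('wcam.npy',np.array([w['fx'],w['cx'],w['cy'],w['k1'],*np.array(w['extrinsics'])[:3].ravel()]))
b=cv2.resize(w['color'],None,fx=.9,fy=.9)
a=cv2.resize(a,(486,378)) 
c=np.vstack([cv2.resize(a,(480,374)),]) 
cv2.imwrite('pics/c0.png',np.hstack([a[:, :390],b[:, 40:449]][:2]))
E
```

```text
t 2.4667 pos [0.5565 0.2089 0.2221] q [-0.63  0.2   0.26  1.56 -0.05  1.4   1.21] F [-1.   0.1 -0.7] grip 0.005669358989402349 0.0
d mm [-18.7 -16.9  42. ] w [-0.0034 -0.0077 -0.0142]
```

View pics/c0.png

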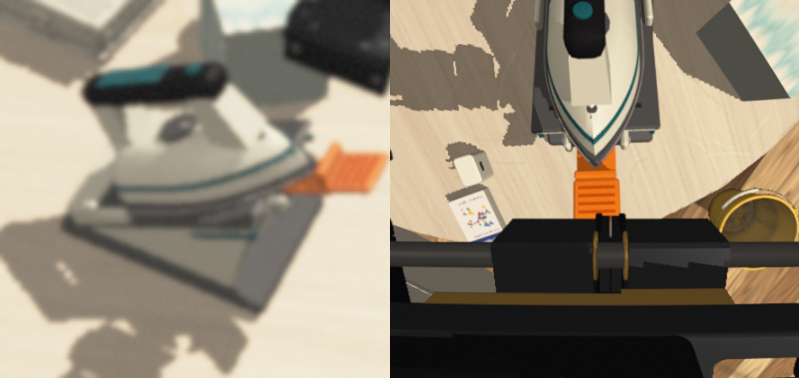

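The side view (left) shows the arm above, clear of the iron. In the wrist view (right) the nose is at (598,165), the tab's middle at (597,190), the handle's front end at (584,58) and the fingers near (611,250).

```bash
cat >> h.py <<'E'
import os
if os.path.exists('wcam.npy'):
    w=np.load('wcam.npy'); CAM['wrist']=(w[0],w[1],w[2],w[3],w[4:16].reshape(3,4))
W=lambda u,v:('wrist',(u-390+40)/.9,v/.9)
E
python3 - <<'E'
from h import *
P=[((.125,0,.004),S(474,118)),((.125,0,.004),T(140,215)),((-.080,0,.098),S(279,53)),((.070,0,.098),S(400,44)),((.070,0,.102),T(127,333)),((-.080,0,.098),T(150,512)),((.125,0,.004),W(598,165)),((.070,0,.094),W(584,58))]
for k in (3,4):
  def f(p):
    M,o=iron(*p); return np.concatenate([proj(c,o+M.apply(l))-[u,v] for l,(c,u,v) in P])
  r=least_squares(f,[.43,.187,0,.078][:k],loss='soft_l1'); print(r.x,f(r.x).round(1))
  M,o=iron(*r.x); print('handle',o+M.apply([-.005,0,.098]),'nose',o+M.apply([.125,0,.004]))
print('tabmid/nose side', *[np.round(v,4) for v in tri([S(511,121),T(134,172),W(597,188)])])
print(*[np.round(v,4) for v in tri([S(474,118),T(140,215),W(598,165)])])
E
```

```text
[0.43315998 0.18952166 0.05626217] [ 1.7 -0.2 -2.4 -2.2 -0.6  1.7 -3.1  1.1 -2.4  0.4 -0.  -2.2 -2.3  1.7
  0.5 -4.1]
handle [0.37991424 0.18652277 0.16037049] nose [0.53924503 0.19549654 0.1439641 ]
[0.43307151 0.18955262 0.05674542 0.07604911] [ 1.6  0.3 -2.3 -2.1 -0.5  2.3 -3.2  1.7 -2.2  0.4  0.2 -2.2 -2.1  1.2
  0.9 -3.7]
handle [0.37982723 0.186528   0.1584196 ] nose [0.53915367 0.19557876 0.14201321]
tabmid/nose side [0.5624 0.197  0.1464] [-4.5617  1.2807 -1.15    1.8615  0.631   2.2717]
[0.5378 0.1965 0.1388] [ 1.0606  0.6996 -2.3802 -1.2968 -0.9123 -0.9794]
```

Request:
jog_arm([
  {"tx":-8,"ty":-8,"tz":0,"wx":0,"wy":-0.007,"wz":-0.014,"gripper":0},
  {"tx":-18,"ty":-16,"tz":0,"wx":0,"wy":-0.007,"wz":-0.014,"gripper":0},
  {"tx":-18,"ty":-16,"tz":10,"wx":0,"wy":-0.007,"wz":-0.014,"gripper":0},
  {"tx":-18,"ty":-16,"tz":20,"wx":0,"wy":-0.007,"wz":-0.014,"gripper":0},
  {"tx":-18,"ty":-16,"tz":20,"wx":0,"wy":-0.007,"wz":-0.014,"gripper":0},
])

```text
time: 2.98
position: [0.5757, 0.1946, 0.2047]
tool_rot: [-0.033, 3.138, -0.001]
ft_force: [-0.2, -0.5, -1.2]
grip_width: 0.009
grip_force: 0.0
```

```bash
python3 go.py .575 .192 .18 .02 0
```

```text
t 2.9833 pos [0.5757 0.1946 0.2047] q [-0.6   0.22  0.27  1.56 -0.06  1.36  1.27] F [-0.2 -0.5 -1.2] grip 0.008764012938646124 0.0
d mm [ 0.8 -2.6 24.7] w [-0.001   0.0035  0.001 ]
```

Request:
jog_arm([
  {"tx":0,"ty":-2,"tz":25,"wx":0,"wy":0,"wz":0,"gripper":0},
  {"tx":0,"ty":-2,"tz":45,"wx":0,"wy":0,"wz":0,"gripper":0},
  {"tx":0,"ty":-2,"tz":55,"wx":0,"wy":0,"wz":0,"gripper":0},
  {"tx":-3,"ty":-2,"tz":65,"wx":0,"wy":0,"wz":0,"gripper":0},
  {"tx":-5,"ty":-2,"tz":72,"wx":0,"wy":0,"wz":0,"gripper":0},
])

```text
time: 3.4
position: [0.5827, 0.1934, 0.1345]
tool_rot: [-0.034, 3.134, 0.001]
ft_force: [0.5, -0.2, 2.3]
grip_width: 0.008
grip_force: 1.2
```

Request:
jog_arm([
  {"tx":0,"ty":0,"tz":2,"wx":0,"wy":0,"wz":0,"gripper":0},
  {"tx":0,"ty":0,"tz":4,"wx":0,"wy":0,"wz":0,"gripper":0},
  {"tx":0,"ty":0,"tz":5,"wx":0,"wy":0,"wz":0,"gripper":0},
  {"tx":0,"ty":0,"tz":6,"wx":0,"wy":0,"wz":0,"gripper":0},
  {"tx":0,"ty":0,"tz":6,"wx":0,"wy":0,"wz":0,"gripper":0},
])

```text
time: 3.82
position: [0.5833, 0.193, 0.13]
tool_rot: [-0.033, 3.133, 0.001]
ft_force: [1.4, -0.1, 2.6]
grip_width: 0.006
grip_force: 1.2
```

Request:
jog_arm([
  {"tx":0,"ty":0,"tz":3,"wx":0,"wy":0,"wz":0,"gripper":0},
  {"tx":0,"ty":0,"tz":6,"wx":0,"wy":0,"wz":0,"gripper":0},
  {"tx":0,"ty":0,"tz":8,"wx":0,"wy":0,"wz":0,"gripper":0},
  {"tx":0,"ty":0,"tz":9,"wx":0,"wy":0,"wz":0,"gripper":0},
  {"tx":0,"ty":0,"tz":9,"wx":0,"wy":0,"wz":0,"gripper":0},
])

```text
time: 4.23
position: [0.5819, 0.1926, 0.1193]
tool_rot: [-0.033, 3.136, -0.001]
ft_force: [0.5, 0.0, 0.8]
grip_width: 0.007
grip_force: 0.2
```

```bash
python3 go.py .58 .192 .18 .02 0; python3 - <<'E'
from bench import vision
import cv2,numpy as np
a=vision.get_image('side')['color'][80:220,220:400]; cv2.imwrite('pics/p1.png',cv2.resize(a,None,fx=3,fy=3))
E
```

```text
t 4.2333 pos [0.5819 0.1926 0.1193] q [-0.59  0.29  0.27  1.66 -0.08  1.2   1.29] F [0.5 0.  0.8] grip 0.006686473950427794 0.2086263468302718
d mm [  1.6  -0.6 -60.7] w [-0.0006  0.0053  0.0012]
```

View pics/p1.png

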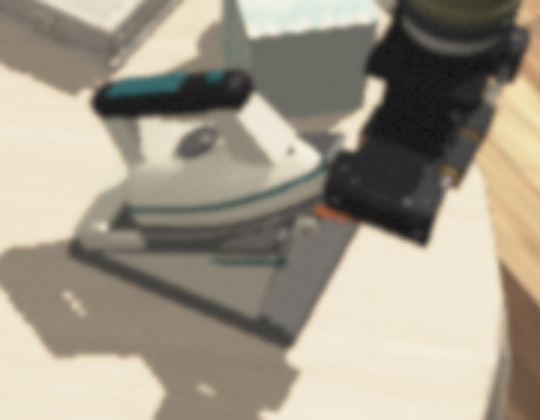

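The gripper is on the tab. The paddle has tipped down and is mostly hidden, with orange showing at (330,212), and the iron is still docked. I'll press on to the stop.

Request:
jog_arm([
  {"tx":0,"ty":0,"tz":3,"wx":0,"wy":0,"wz":0,"gripper":0},
  {"tx":0,"ty":0,"tz":6,"wx":0,"wy":0,"wz":0,"gripper":0},
  {"tx":0,"ty":0,"tz":8,"wx":0,"wy":0,"wz":0,"gripper":0},
  {"tx":0,"ty":0,"tz":9,"wx":0,"wy":0,"wz":0,"gripper":0},
  {"tx":0,"ty":0,"tz":9,"wx":0,"wy":0,"wz":0,"gripper":0},
])

```text
time: 4.7
position: [0.5825, 0.1928, 0.1107]
tool_rot: [-0.033, 3.135, -0.0]
ft_force: [0.6, -0.0, 1.0]
grip_width: 0.009
grip_force: 0.2
```

Request:
jog_arm([
  {"tx":0,"ty":0,"tz":2,"wx":0,"wy":0,"wz":0,"gripper":0},
  {"tx":0,"ty":0,"tz":4,"wx":0,"wy":0,"wz":0,"gripper":0},
  {"tx":0,"ty":0,"tz":6,"wx":0,"wy":0,"wz":0,"gripper":0},
  {"tx":0,"ty":0,"tz":6,"wx":0,"wy":0,"wz":0,"gripper":0},
  {"tx":0,"ty":0,"tz":6,"wx":0,"wy":0,"wz":0,"gripper":0},
])

```text
time: 5.12
position: [0.5823, 0.1928, 0.1047]
tool_rot: [-0.033, 3.135, -0.0]
ft_force: [0.3, 0.6, 0.4]
grip_width: 0.003
grip_force: 0.2
```

Request:
jog_arm([
  {"tx":0,"ty":0,"tz":-30,"wx":0,"wy":0,"wz":0,"gripper":0},
  {"tx":0,"ty":0,"tz":-70,"wx":0,"wy":0,"wz":0,"gripper":0},
  {"tx":0,"ty":0,"tz":-110,"wx":0,"wy":0,"wz":0,"gripper":0},
  {"tx":0,"ty":0,"tz":-120,"wx":0,"wy":0,"wz":0,"gripper":0},
  {"tx":0,"ty":0,"tz":-120,"wx":0,"wy":0,"wz":0,"gripper":0},
])

```text
time: 5.53
position: [0.5838, 0.1935, 0.2295]
tool_rot: [-0.033, 3.128, 0.005]
ft_force: [1.1, -0.4, 0.2]
grip_width: 0.008
grip_force: 0.0
```

```bash
python3 - <<'E'
from bench import vision
import cv2,numpy as np
a=vision.get_image('side')['color'][80:220,220:400]; 
w=vision.get_image('wrist'); cv2.imwrite('pics/w1.png',w['color']);np.save('wcam.npy',np.array([w['fx'],w['cx'],w['cy'],w['k1'],*np.array(w['extrinsics'])[:3].ravel()]))
b=cv2.resize(w['color'],None,fx=.9,fy=.9)
a=cv2.resize(a,(486,378)) 
cv2.imwrite('pics/c1.png',np.hstack([a[:, 96:],b[:, 40:449]][:2]))
E
```

```text
(no output)
```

View pics/c1.png

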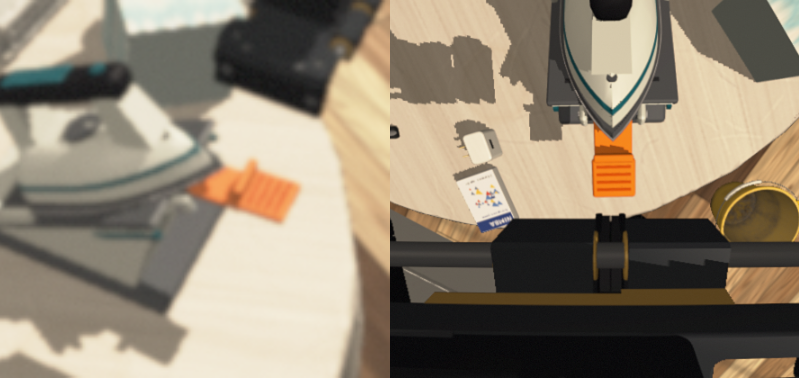

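The paddle has moved down. In the side view (left) the tab's middle is at about (268,195) and it now slopes lower. In the wrist view (right) its middle is at (614,177) and its outer end at row 197. The iron has not moved. I'll triangulate how far it went.

```bash
python3 - <<'E'
from h import *
s=lambda u,v:('side',220+(u+96)/2.7,80+v/2.7)
print('mid',*[np.round(v,4) for v in tri([s(269,194),W(614,177)])])
print('end',*[np.round(v,4) for v in tri([s(293,206),W(614,196)])])
print('inner',*[np.round(v,4) for v in tri([s(248,182),W(614,157)])])
print('nose',*[np.round(v,4) for v in tri([s(217,163),W(612,138)])])
E
```

```text
mid [0.5804 0.1971 0.1286] [-1.4326  0.1679  0.2806  0.5412]
end [0.6025 0.1977 0.1253] [-1.5174  0.279   0.3314  0.5896]
inner [0.5589 0.1966 0.132 ] [-2.1894  0.1038  0.3807  0.8044]
nose [0.5371 0.1935 0.1471] [ 0.8527  0.0238 -0.1256 -0.2957]
```

```bash
python3 - <<'E'
from h import *
p=np.array([.5838,.1935,.2295])
a=proj('side',p); print('side in c1',(a-[220,80])*2.7-[96,0])
a=proj('wrist',p); print('wrist in c1',a*.9+[350,0])
p[2]=.105;p[0]=.582
a=proj('side',p); print('pressed, side in c1',(a-[220,80])*2.7-[96,0])
E
python3 go.py .58 .197 .2 .055 0
python3 -c "
import cv2,numpy as np
a=cv2.imread('pics/w1.png'); a=a[160:310,200:400]
b=cv2.imread('pics/p1.png')[60:420,200:]
cv2.imwrite('pics/z.png',np.hstack([cv2.resize(a,(480,360)),b[:, :310]]))"
```

```text
side in c1 [287.85811706 116.22186895]
wrist in c1 [611.29011436 216.92882025]
pressed, side in c1 [260.77809128 215.3237831 ]
t 5.6333 pos [0.5814 0.1928 0.2245] q [-0.59  0.22  0.27  1.53 -0.06  1.39  1.27] F [-0.3 -0.2  1.2] grip 0.003736840372658064 0.0
d mm [ 1.5  4.2 24.5] w [-0.0002  0.0061 -0.0337]
```

View pics/z.png

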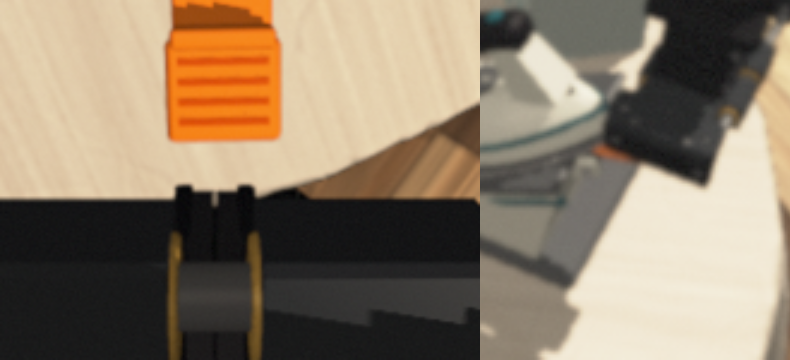

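Request:
jog_arm([
  {"tx":4,"ty":4,"tz":25,"wx":0,"wy":0,"wz":0,"gripper":0},
  {"tx":6,"ty":4,"tz":50,"wx":0,"wy":0,"wz":0,"gripper":0},
  {"tx":6,"ty":4,"tz":70,"wx":0,"wy":0,"wz":0,"gripper":0},
  {"tx":6,"ty":4,"tz":84,"wx":0,"wy":0,"wz":0,"gripper":0},
  {"tx":6,"ty":4,"tz":88,"wx":0,"wy":0,"wz":0,"gripper":0},
])

```text
time: 6.05
position: [0.5727, 0.1955, 0.1314]
tool_rot: [0.034, -3.14, 0.006]
ft_force: [-1.0, 0.5, -0.5]
grip_width: 0.005
grip_force: 0.0
```

Request:
jog_arm([
  {"tx":0,"ty":0,"tz":3,"wx":0,"wy":0,"wz":0,"gripper":0},
  {"tx":0,"ty":0,"tz":5,"wx":0,"wy":0,"wz":0,"gripper":0},
  {"tx":0,"ty":0,"tz":5,"wx":0,"wy":0,"wz":0,"gripper":0},
  {"tx":0,"ty":0,"tz":5,"wx":0,"wy":0,"wz":0,"gripper":0},
  {"tx":0,"ty":0,"tz":5,"wx":0,"wy":0,"wz":0,"gripper":0},
])

```text
time: 6.47
position: [0.5771, 0.1969, 0.133]
tool_rot: [-0.033, 3.133, 0.001]
ft_force: [0.2, -0.1, 0.4]
grip_width: 0.004
grip_force: 0.0
```

Request:
jog_arm([
  {"tx":0,"ty":0,"tz":3,"wx":0,"wy":0,"wz":0,"gripper":0},
  {"tx":0,"ty":0,"tz":5,"wx":0,"wy":0,"wz":0,"gripper":0},
  {"tx":0,"ty":0,"tz":5,"wx":0,"wy":0,"wz":0,"gripper":0},
  {"tx":0,"ty":0,"tz":5,"wx":0,"wy":0,"wz":0,"gripper":0},
  {"tx":0,"ty":0,"tz":5,"wx":0,"wy":0,"wz":0,"gripper":0},
])

```text
time: 6.88
position: [0.5765, 0.1967, 0.1271]
tool_rot: [-0.033, 3.134, 0.0]
ft_force: [0.2, -0.9, 0.9]
grip_width: 0.007
grip_force: 0.0
```

Request:
jog_arm([
  {"tx":0,"ty":0,"tz":3,"wx":0,"wy":0,"wz":0,"gripper":0},
  {"tx":0,"ty":0,"tz":6,"wx":0,"wy":0,"wz":0,"gripper":0},
  {"tx":0,"ty":0,"tz":9,"wx":0,"wy":0,"wz":0,"gripper":0},
  {"tx":0,"ty":0,"tz":10,"wx":0,"wy":0,"wz":0,"gripper":0},
  {"tx":0,"ty":0,"tz":10,"wx":0,"wy":0,"wz":0,"gripper":0},
])

```text
time: 7.3
position: [0.5762, 0.1966, 0.1164]
tool_rot: [-0.033, 3.135, -0.001]
ft_force: [0.5, -1.9, -0.6]
grip_width: 0.003
grip_force: 0.0
```

Request:
jog_arm([
  {"tx":0,"ty":0,"tz":3,"wx":0,"wy":0,"wz":0,"gripper":0},
  {"tx":0,"ty":0,"tz":6,"wx":0,"wy":0,"wz":0,"gripper":0},
  {"tx":0,"ty":0,"tz":9,"wx":0,"wy":0,"wz":0,"gripper":0},
  {"tx":0,"ty":0,"tz":10,"wx":0,"wy":0,"wz":0,"gripper":0},
  {"tx":0,"ty":0,"tz":10,"wx":0,"wy":0,"wz":0,"gripper":0},
])

```text
time: 7.72
position: [0.5763, 0.1966, 0.1065]
tool_rot: [-0.033, 3.135, -0.0]
ft_force: [0.0, -0.8, 0.3]
grip_width: 0.007
grip_force: 0.0
```

```bash
python3 - <<'E'
from h import *
from bench import vision,ctrl
print(ctrl.get_state()['position'])
for n in ['wrist','top','side']:
    w=vision.get_image(n); cv2.imwrite(f'pics/n_{n}.png',w['color'])
    cam=(w['fx'],w['cx'],w['cy'],w['k1'],np.array(w['extrinsics'])[:3])
    hsv=cv2.cvtColor(w['color'],cv2.COLOR_BGR2HSV); m=cv2.inRange(hsv,(5,180,120),(14,255,255))
    n_,l,st,ce=cv2.connectedComponentsWithStats(m)
    print(n,[(st[i].tolist()) for i in range(1,n_) if st[i][4]>30],'tcp',proj(0,ctrl.get_state()['position'],cam),'mid est',proj(0,[.5804,.197,.1286],cam), 'low',proj(0,[.5804,.197,.103],cam))
    print([(np.round(d['bbox']).tolist(),round(d['conf'],2)) for d in vision.spot_in(n,'paddle')][:2])
E
```

```text
[0.57634066 0.19660008 0.10653548]
wrist [[250, 159, 77, 84, 4149]] tcp [289.86912393 237.77097493] mid est [290.4083008  257.83571262] low [290.24457334 241.16578418]
[([238.0, 144.0, 335.0, 247.0], 0.61)]
top [[191, 187, 14, 10, 67]] tcp [197.47353585 175.63504888] mid est [195.42760207 172.6228049 ] low [197.76385671 174.3905323 ]
[([191.0, 189.0, 207.0, 196.0], 0.6)]
side [] tcp [350.76743214 157.29323958] mid est [353.68205741 152.04131735] low [351.964763   158.95507202]
[([325.0, 149.0, 367.0, 157.0], 0.36)]
```

```bash
python3 -c "
import cv2,numpy as np
a=cv2.imread('pics/n_wrist.png')[100:300,180:400]; b=cv2.imread('pics/n_top.png')[150:240,160:240]
cv2.imwrite('pics/z2.png',np.hstack([cv2.resize(a,(440,400)),cv2.resize(b,(356,400))]))"
```

```text
(no output)
```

View pics/z2.png

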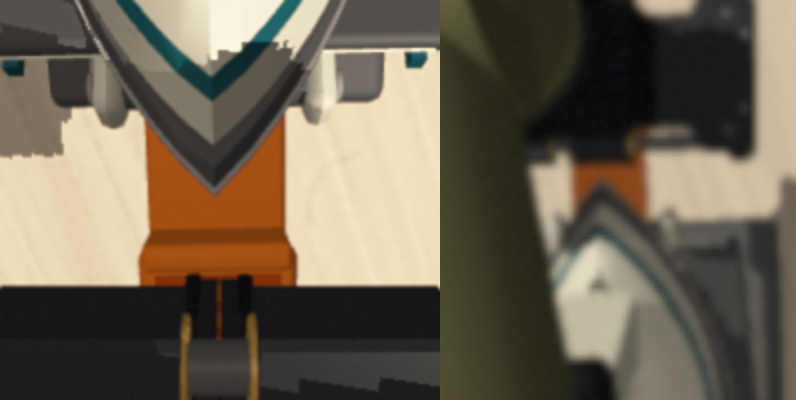

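The wrist crop (left) shows the finger tips at (220,280) over the tab's inner edge. The tab spans columns 141 to 296, so its known 46 mm width gives its height.

```bash
python3 - <<'E'
from h import *
from bench import vision,ctrl
w=vision.get_image('wrist'); E=np.array(w['extrinsics']); C=-E[:3,:3].T@E[:3,3]; f=w['fx']
print('f',f,'cam',C.round(4),'fwd',E[2,:3].round(3),ctrl.get_state()['position'])
d=f*.046/77.5
u,v=(218/2+180,250/2+100); r=np.array([(u-w['cx'])/f,(v-w['cy'])/f,1])*d
print('inner tab',C+E[:3,:3].T@r)
c=CAM['wrist']; E=c[4]; C=-E[:,:3].T@E[:,3]; u,v=(614-350)/.9,177/.9
for px in (46,47,48): print(px,C+E[:,:3].T@(np.array([(u-c[1])/c[0],(v-c[2])/c[0],1])*c[0]*.046/px))
E
```

```text
f 311.07222299753215 cam [0.5034 0.1947 0.2945] fwd [ 0.273  0.006 -0.962] [0.57678846 0.19672166 0.10724189]
inner tab [0.56405123 0.19599168 0.119758  ]
46 [0.58414944 0.19717533 0.11170284]
47 [0.58254403 0.19704055 0.11812678]
48 [0.58100552 0.19691138 0.12428305]
```

Request:
jog_arm([
  {"tx":-4,"ty":0,"tz":2,"wx":0,"wy":0,"wz":0,"gripper":0},
  {"tx":-6,"ty":0,"tz":4,"wx":0,"wy":0,"wz":0,"gripper":0},
  {"tx":-6,"ty":0,"tz":6,"wx":0,"wy":0,"wz":0,"gripper":0},
  {"tx":-6,"ty":0,"tz":8,"wx":0,"wy":0,"wz":0,"gripper":0},
  {"tx":-6,"ty":0,"tz":8,"wx":0,"wy":0,"wz":0,"gripper":0},
])

```text
time: 8.48
position: [0.5829, 0.1971, 0.1027]
tool_rot: [-0.033, 3.134, 0.002]
ft_force: [-7.9, -2.6, 18.8]
grip_width: 0.007
grip_force: 9.3
```

Request:
jog_arm([
  {"tx":0,"ty":0,"tz":2,"wx":0,"wy":0,"wz":0,"gripper":0},
  {"tx":0,"ty":0,"tz":4,"wx":0,"wy":0,"wz":0,"gripper":0},
  {"tx":0,"ty":0,"tz":6,"wx":0,"wy":0,"wz":0,"gripper":0},
  {"tx":0,"ty":0,"tz":6,"wx":0,"wy":0,"wz":0,"gripper":0},
  {"tx":0,"ty":0,"tz":6,"wx":0,"wy":0,"wz":0,"gripper":0},
])

```text
time: 8.9
position: [0.5832, 0.1973, 0.1015]
tool_rot: [-0.033, 3.133, 0.005]
ft_force: [-17.5, -5.5, 39.8]
grip_width: 0.001
grip_force: 20.5
```

The force rose to 40 N at the end stop, so the paddle is fully down. I'll retreat and check it.

Request:
jog_arm([
  {"tx":0,"ty":0,"tz":-30,"wx":0,"wy":0,"wz":0,"gripper":0},
  {"tx":0,"ty":0,"tz":-70,"wx":0,"wy":0,"wz":0,"gripper":0},
  {"tx":0,"ty":0,"tz":-110,"wx":0,"wy":0,"wz":0,"gripper":0.3},
  {"tx":0,"ty":0,"tz":-150,"wx":0,"wy":0,"wz":0,"gripper":1},
  {"tx":20,"ty":0,"tz":-170,"wx":0,"wy":0,"wz":0,"gripper":1},
])

```text
time: 9.32
position: [0.5656, 0.196, 0.268]
tool_rot: [-0.029, 3.126, 0.003]
ft_force: [-1.4, -0.3, 0.5]
grip_width: 0.148
grip_force: 0.0
```

```bash
cat > grasp.py <<'E'
from go import *
off=float(sys.argv[1]); tilt=float(sys.argv[2]) if len(sys.argv)>2 else np.pi/6
Rt=rot(.056,tilt); z=Rt.apply([0,0,1]); delta(np.array([.380,.1865,.160])+z*(.019-off),Rt)
E
python3 grasp.py .10
python3 - <<'E'
from h import *
from bench import vision
w=vision.get_image('wrist'); cv2.imwrite('pics/w2.png',w['color']); s=vision.get_image('side'); cv2.imwrite('pics/s2.png',s['color'])
for n,im in (('w',w['color']),('s2',s['color']),('s0',cv2.imread('pics/side0.png'))):
    m=cv2.inRange(cv2.cvtColor(im,cv2.COLOR_BGR2HSV),(3,150,100),(16,255,255)); k,l,st,ce=cv2.connectedComponentsWithStats(m)
    print(n,[(st[i].tolist(),ce[i].round(1)) for i in range(1,k) if st[i][4]>50])
print([d['bbox'] for d in vision.spot_in('side','paddle')][:1],[d['bbox'] for d in vision.spot_in('wrist','paddle')][:1])
E
```

```text
t 9.3167 pos [0.5656 0.196  0.268 ] q [-0.61  0.17  0.27  1.5  -0.04  1.46  1.25] F [-1.4 -0.3  0.5] grip 0.14766816325761703 0.0
d mm [226.8  -7.6  34.3] w [-0.0084 -0.5082 -0.0366]
w [([269, 146, 42, 73, 2418], array([288.9, 187.7]))]
s2 [([326, 141, 39, 21, 427], array([347.3, 150.7]))]
s0 [([327, 134, 35, 17, 325], array([346.1, 143.8]))]
[[322.9, 136.3, 368.7, 166.6]] [[265.8, 142.3, 311.9, 225.0]]
```

The orange blob is 7 to 8 px lower in the side view, which matches the full 27 mm sink. Now to the handle standoff.

Request:
jog_arm([
  {"tx":38,"ty":0,"tz":-5,"wx":0,"wy":-0.1,"wz":0,"gripper":1},
  {"tx":76,"ty":0,"tz":-10,"wx":0,"wy":-0.2,"wz":0,"gripper":1},
  {"tx":114,"ty":-3,"tz":-10,"wx":0,"wy":-0.3,"wz":0,"gripper":1},
  {"tx":152,"ty":-5,"tz":-10,"wx":0,"wy":-0.4,"wz":-0.02,"gripper":1},
  {"tx":190,"ty":-7,"tz":-10,"wx":0,"wy":-0.5,"wz":-0.03,"gripper":1},
])

```text
time: 9.93
position: [0.43, 0.2032, 0.2471]
tool_rot: [-0.07, 2.806, -0.06]
ft_force: [1.7, 0.5, 2.4]
grip_width: 0.713
grip_force: 0.0
```

```bash
python3 grasp.py .10
```

```text
t 9.9333 pos [0.43   0.2032 0.2471] q [-0.45 -0.3  -0.2   2.01  0.18  1.17  0.93] F [1.7 0.5 2.4] grip 0.7133751317485783 0.0
d mm [ 91.9 -14.3 -13.1] w [-0.0515 -0.1908  0.0077]
```

Joint 2 is at its lower limit, so a full 30° tilt that close in is out of reach. I'll grasp nearly vertical and slightly ahead of the bar's centre.

```bash
cat > grasp.py <<'E'
from go import *
off,tilt,al=[float(v) for v in sys.argv[1:4]]
Rt=rot(.056,tilt); z=Rt.apply([0,0,1]); M,o=iron(.4332,.1895,.056)
delta(o+M.apply([-.005+al,0,.098])+z*(.019-off),Rt)
E
python3 grasp.py .08 0.05 .015
```

```text
t 9.9333 pos [0.43   0.2032 0.2471] q [-0.45 -0.3  -0.2   2.01  0.18  1.17  0.93] F [1.7 0.5 2.4] grip 0.7133751317485783 0.0
d mm [ 44.7 -13.5   4.6] w [-0.0519  0.2827 -0.0046]
```

Request:
jog_arm([
  {"tx":0,"ty":0,"tz":-10,"wx":-0.02,"wy":0.1,"wz":0,"gripper":1},
  {"tx":10,"ty":-5,"tz":-10,"wx":-0.05,"wy":0.2,"wz":0,"gripper":1},
  {"tx":25,"ty":-10,"tz":-5,"wx":-0.05,"wy":0.28,"wz":0,"gripper":1},
  {"tx":35,"ty":-13,"tz":0,"wx":-0.05,"wy":0.28,"wz":0,"gripper":1},
  {"tx":45,"ty":-13,"tz":5,"wx":-0.05,"wy":0.28,"wz":0,"gripper":1},
])

```text
time: 10.35
position: [0.3917, 0.1847, 0.225]
tool_rot: [-0.064, 3.098, -0.003]
ft_force: [-0.2, 0.3, -0.9]
grip_width: 0.989
grip_force: 0.0
```

```bash
python3 grasp.py .08 0.05 .015
```

```text
t 10.35 pos [0.3917 0.1847 0.225 ] q [-0.43 -0.19 -0.08  1.93  0.01  1.36  1.1 ] F [-0.2  0.3 -0.9] grip 0.9885958513543359 0.0
d mm [ 1.6  2.4 -3.8] w [-0.0038 -0.0073 -0.0147]
```

Request:
jog_arm([
  {"tx":2,"ty":2,"tz":15,"wx":0,"wy":0,"wz":-0.01,"gripper":1},
  {"tx":2,"ty":2,"tz":30,"wx":0,"wy":0,"wz":-0.01,"gripper":1},
  {"tx":2,"ty":2,"tz":45,"wx":0,"wy":0,"wz":-0.01,"gripper":1},
  {"tx":2,"ty":2,"tz":55,"wx":0,"wy":0,"wz":-0.01,"gripper":1},
  {"tx":2,"ty":2,"tz":55,"wx":0,"wy":0,"wz":-0.01,"gripper":1},
])

```text
time: 10.77
position: [0.3903, 0.1871, 0.1691]
tool_rot: [-0.084, 3.099, -0.005]
ft_force: [-0.1, 0.1, -0.3]
grip_width: 1.0
grip_force: 0.0
```

```bash
python3 grasp.py 0 0.05 .015;  python3 - <<'E'
from bench import vision
import cv2,numpy as np
w=vision.get_image('wrist')['color']; s=vision.get_image('side')['color'][60:200,200:380]
cv2.imwrite('pics/c3.png',np.hstack([cv2.resize(w,None,fx=.75,fy=.75),cv2.resize(s,(378,315))]))
E
```

```text
t 10.7667 pos [0.3903 0.1871 0.1691] q [-0.43 -0.15 -0.09  2.02  0.01  1.24  1.1 ] F [-0.1  0.1 -0.3] grip 0.9996153173464604 0.0
d mm [-2.8  0.1 20.4] w [-0.0047 -0.0087 -0.0018]
```

View pics/c3.png

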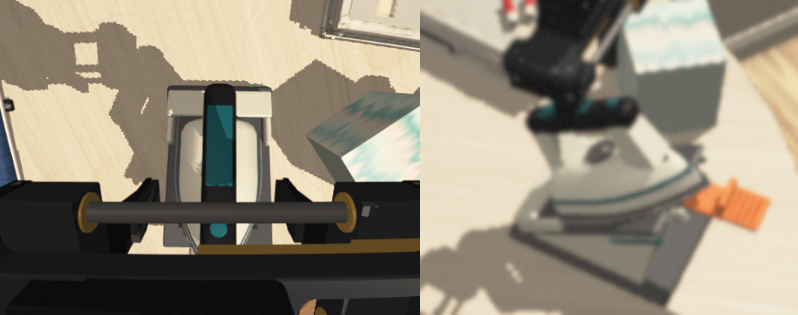

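In the wrist view (left) the bar sits at columns 204 to 236, centred between the fingers (about 152 and 283) and parallel to the tool. In the side view (right) the paddle is down. I'll descend and close.

Request:
jog_arm([
  {"tx":-3,"ty":0,"tz":10,"wx":0,"wy":-0.008,"wz":0,"gripper":1},
  {"tx":-3,"ty":0,"tz":20,"wx":0,"wy":-0.008,"wz":0,"gripper":1},
  {"tx":-3,"ty":0,"tz":20,"wx":0,"wy":-0.008,"wz":0,"gripper":1},
  {"tx":-3,"ty":0,"tz":20,"wx":0,"wy":-0.008,"wz":0,"gripper":0.6},
  {"tx":-3,"ty":0,"tz":20,"wx":0,"wy":-0.008,"wz":0,"gripper":0.6},
])

```text
time: 11.28
position: [0.3962, 0.1887, 0.1535]
tool_rot: [-0.084, 3.085, -0.0]
ft_force: [-0.1, 0.2, 0.3]
grip_width: 0.915
grip_force: 0.0
```

Request:
jog_arm([
  {"tx":0,"ty":0,"tz":0,"wx":0,"wy":0,"wz":0,"gripper":0.4},
  {"tx":0,"ty":0,"tz":0,"wx":0,"wy":0,"wz":0,"gripper":0.3},
  {"tx":0,"ty":0,"tz":0,"wx":0,"wy":0,"wz":0,"gripper":0.2},
  {"tx":0,"ty":0,"tz":0,"wx":0,"wy":0,"wz":0,"gripper":0},
  {"tx":0,"ty":0,"tz":0,"wx":0,"wy":0,"wz":0,"gripper":0},
], grip_force=20)

```text
time: 11.7
position: [0.3961, 0.1886, 0.1532]
tool_rot: [-0.084, 3.085, -0.0]
ft_force: [1.1, 0.8, -0.5]
grip_width: 0.555
grip_force: 0.0
```

Request:
jog_arm([
  {"tx":2,"ty":0,"tz":4,"wx":0,"wy":0,"wz":0,"gripper":0},
  {"tx":2,"ty":0,"tz":4,"wx":0,"wy":0,"wz":0,"gripper":0},
  {"tx":2,"ty":0,"tz":4,"wx":0,"wy":0,"wz":0,"gripper":0},
  {"tx":2,"ty":0,"tz":4,"wx":0,"wy":0,"wz":0,"gripper":0},
  {"tx":2,"ty":0,"tz":4,"wx":0,"wy":0,"wz":0,"gripper":0},
], grip_force=20)

```text
time: 12.12
position: [0.3935, 0.1884, 0.1483]
tool_rot: [-0.084, 3.086, -0.001]
ft_force: [0.0, -0.5, -3.4]
grip_width: 0.344
grip_force: 20.0
```

Request:
jog_arm([
  {"tx":0,"ty":0,"tz":0,"wx":0,"wy":0,"wz":0,"gripper":0},
  {"tx":0,"ty":0,"tz":0,"wx":0,"wy":0,"wz":0,"gripper":0},
  {"tx":0,"ty":0,"tz":0,"wx":0,"wy":0,"wz":0,"gripper":0},
  {"tx":0,"ty":0,"tz":0,"wx":0,"wy":0,"wz":0,"gripper":0},
  {"tx":0,"ty":0,"tz":0,"wx":0,"wy":0,"wz":0,"gripper":0},
], grip_force=60)

```text
time: 12.53
position: [0.3936, 0.1883, 0.1485]
tool_rot: [-0.084, 3.086, -0.001]
ft_force: [-1.8, 1.0, -4.1]
grip_width: 0.335
grip_force: 59.9
```

```bash
python3 grasp.py 0 0.05 .015
```

```text
t 12.5333 pos [0.3936 0.1883 0.1485] q [-0.43 -0.14 -0.09  2.05  0.01  1.18  1.1 ] F [-1.8  1.  -4.1] grip 0.33471471155182864 59.945388436317444
d mm [-0.2 -1.  -0.4] w [-0.0023  0.0041 -0.0014]
```

The bar is gripped at 60 N. Now I'll draw the iron 40 mm up the slope.

Request:
jog_arm([
  {"tx":-3.6,"ty":0,"tz":-1.8,"wx":0,"wy":0,"wz":0,"gripper":0},
  {"tx":-8.9,"ty":0,"tz":-4.6,"wx":0,"wy":0,"wz":0,"gripper":0},
  {"tx":-14.2,"ty":0,"tz":-7.3,"wx":0,"wy":0,"wz":0,"gripper":0},
  {"tx":-17.8,"ty":0,"tz":-9.1,"wx":0,"wy":0,"wz":0,"gripper":0},
  {"tx":-17.8,"ty":0,"tz":-9.1,"wx":0,"wy":0,"wz":0,"gripper":0},
])

```text
time: 12.95
position: [0.4063, 0.1888, 0.1575]
tool_rot: [-0.085, 3.097, -0.005]
ft_force: [-13.6, -1.5, 1.7]
grip_width: 0.332
grip_force: 60.0
```

Request:
jog_arm([
  {"tx":-5.3,"ty":0,"tz":-2.7,"wx":0,"wy":0,"wz":0,"gripper":0},
  {"tx":-10.7,"ty":0,"tz":-5.5,"wx":0,"wy":0,"wz":0,"gripper":0},
  {"tx":-16,"ty":0,"tz":-8.2,"wx":0,"wy":0,"wz":0,"gripper":0},
  {"tx":-19.6,"ty":0,"tz":-10,"wx":0,"wy":0,"wz":0,"gripper":0},
  {"tx":-19.6,"ty":0,"tz":-10,"wx":0,"wy":0,"wz":0,"gripper":0},
])

```text
time: 13.37
position: [0.4236, 0.1898, 0.1693]
tool_rot: [-0.086, 3.1, -0.005]
ft_force: [-19.8, -2.0, 8.3]
grip_width: 0.332
grip_force: 60.0
```

Request:
jog_arm([
  {"tx":-3,"ty":0,"tz":-4,"wx":0,"wy":0,"wz":0,"gripper":0},
  {"tx":-5,"ty":0,"tz":-8,"wx":0,"wy":0,"wz":0,"gripper":0},
  {"tx":-5,"ty":0,"tz":-12,"wx":0,"wy":0,"wz":0,"gripper":0},
  {"tx":-5,"ty":0,"tz":-16,"wx":0,"wy":0,"wz":0,"gripper":0},
  {"tx":-5,"ty":0,"tz":-16,"wx":0,"wy":0,"wz":0,"gripper":0},
])

```text
time: 13.78
position: [0.4352, 0.1907, 0.1872]
tool_rot: [-0.083, 3.084, 0.0]
ft_force: [0.1, -0.2, -6.7]
grip_width: 0.338
grip_force: 60.0
```

```bash
python3 grasp.py 0 0.05 .055; python3 - <<'E'
from bench import vision
import cv2,numpy as np
for n in ['side','wrist']:
  cv2.imwrite(f'pics/e_{n}.png',vision.get_image(n)['color']); print([(d['bbox'],d['conf']) for d in vision.spot_in(n,'iron')][:1])
# shift of nose patch in side image vs s2 (docked)
a=cv2.imread('pics/side0.png');b=cv2.imread('pics/e_side.png')
t=a[118:158,285:338]; r=cv2.matchTemplate(b[80:190,240:400],t,cv2.TM_CCOEFF_NORMED); _,m,_,l=cv2.minMaxLoc(r); print(m,l[0]+240-285,l[1]+80-118)
E
```

```text
t 13.7833 pos [0.4352 0.1907 0.1872] q [-0.42 -0.09 -0.07  1.92  0.02  1.25  1.13] F [ 0.1 -0.2 -6.7] grip 0.3382246970193489 59.97030794620514
d mm [ 7.8 -1.1 17.9] w [-0.0015  0.0068 -0.0021]
[([265.7, 97.7, 359.1, 156.5], 0.77)]
[([224.9, 96.8, 352.1, 325.0], 0.87)]
0.6851834654808044 18 -5
```

The wrist carries 6.7 N, the iron's weight, and the iron moved with the hand, so it is out of the pocket. Now I'll lift.

Request:
jog_arm([
  {"tx":-3,"ty":0,"tz":-20,"wx":0,"wy":0,"wz":0,"gripper":0},
  {"tx":-6,"ty":0,"tz":-45,"wx":0,"wy":0,"wz":0,"gripper":0},
  {"tx":-10,"ty":0,"tz":-75,"wx":0,"wy":0,"wz":0,"gripper":0},
  {"tx":-10,"ty":0,"tz":-105,"wx":0,"wy":0,"wz":0,"gripper":0},
  {"tx":-10,"ty":0,"tz":-130,"wx":0,"wy":0,"wz":0,"gripper":0},
])

```text
time: 14.4
position: [0.4375, 0.1911, 0.3186]
tool_rot: [-0.084, 3.084, 0.0]
ft_force: [0.5, 0.2, -6.6]
grip_width: 0.332
grip_force: 60.0
```

```bash
cat > fin.py <<'E'
from go import *
# iron rigidly held: grasp: tool tilt .055 at iron pitch 30deg, handle offset .015 ahead
import sys
bx,by,byaw,h,tilt=[float(v) for v in sys.argv[1:6]]  # target origin, tilt of tool
Rt=rot(byaw,tilt); z=Rt.apply([0,0,1]); f=np.array([np.cos(byaw),np.sin(byaw),0])
delta(np.array([bx,by,.055+h+.098])+f*.010+z*.019,Rt)
E
python3 fin.py .474 -.183 .015 .15 -.4686
```

```text
t 14.4 pos [0.4375 0.1911 0.3186] q [-0.42 -0.12 -0.06  1.69  0.02  1.52  1.14] F [ 0.5  0.2 -6.6] grip 0.3324578880124631 59.970102310180664
d mm [ -15.7 -375.6   34. ] w [-0.0095  0.5251  0.0385]
```

Request:
jog_arm([
  {"tx":0,"ty":-15,"tz":0,"wx":0,"wy":0.03,"wz":0,"gripper":0},
  {"tx":0,"ty":-45,"tz":0,"wx":0,"wy":0.1,"wz":0,"gripper":0},
  {"tx":0,"ty":-80,"tz":0,"wx":0,"wy":0.17,"wz":0,"gripper":0},
  {"tx":0,"ty":-115,"tz":0,"wx":0,"wy":0.24,"wz":0,"gripper":0},
  {"tx":0,"ty":-150,"tz":0,"wx":0,"wy":0.3,"wz":0,"gripper":0},
])

```text
time: 14.82
position: [0.4463, 0.0397, 0.3171]
tool_rot: [0.079, -2.896, 0.012]
ft_force: [0.5, -0.7, -7.8]
grip_width: 0.336
grip_force: 60.0
```

Request:
jog_arm([
  {"tx":0,"ty":-35,"tz":0,"wx":0,"wy":0.05,"wz":0.01,"gripper":0},
  {"tx":0,"ty":-70,"tz":0,"wx":0,"wy":0.1,"wz":0.02,"gripper":0},
  {"tx":0,"ty":-105,"tz":0,"wx":0,"wy":0.15,"wz":0.03,"gripper":0},
  {"tx":0,"ty":-140,"tz":0,"wx":0,"wy":0.2,"wz":0.03,"gripper":0},
  {"tx":0,"ty":-165,"tz":0,"wx":0,"wy":0.22,"wz":0.03,"gripper":0},
])

```text
time: 15.23
position: [0.4558, -0.1272, 0.3157]
tool_rot: [0.027, -2.677, 0.028]
ft_force: [0.3, -0.2, -7.4]
grip_width: 0.33
grip_force: 60.0
```

```bash
python3 fin.py .474 -.183 .015 .15 -.4686
```

```text
t 15.2333 pos [ 0.4558 -0.1272  0.3157] q [-0.07  0.29  0.28  1.36  0.04  1.96  1.81] F [ 0.3 -0.2 -7.4] grip 0.33025074483009964 59.97090697288513
d mm [-30.  -55.8  19.1] w [-0.0174  0.0039  0.0012]
```

Request:
jog_arm([
  {"tx":-6,"ty":-15,"tz":5,"wx":-0.01,"wy":0,"wz":0,"gripper":0},
  {"tx":-15,"ty":-35,"tz":12,"wx":-0.017,"wy":0,"wz":0,"gripper":0},
  {"tx":-25,"ty":-50,"tz":19,"wx":-0.017,"wy":0,"wz":0,"gripper":0},
  {"tx":-30,"ty":-56,"tz":19,"wx":-0.017,"wy":0,"wz":0,"gripper":0},
  {"tx":-30,"ty":-56,"tz":19,"wx":-0.017,"wy":0,"wz":0,"gripper":0},
])

```text
time: 15.65
position: [0.4749, -0.1804, 0.286]
tool_rot: [0.023, -2.677, 0.002]
ft_force: [-0.3, 0.2, -7.7]
grip_width: 0.335
grip_force: 60.0
```

```bash
python3 fin.py .474 -.183 .015 .08 -.4686
```

```text
t 15.65 pos [ 0.4749 -0.1804  0.286 ] q [0.   0.37 0.31 1.32 0.04 1.92 1.91] F [-0.3  0.2 -7.7] grip 0.33548007828094045 59.969751834869385
d mm [-31.8  -2.7  62.3] w [0.0012 0.0037 0.0028]
```

Request:
jog_arm([
  {"tx":-5,"ty":0,"tz":10,"wx":0,"wy":0,"wz":0,"gripper":0},
  {"tx":-13,"ty":-1,"tz":25,"wx":0,"wy":0,"wz":0,"gripper":0},
  {"tx":-22,"ty":-2,"tz":42,"wx":0,"wy":0,"wz":0,"gripper":0},
  {"tx":-29,"ty":-3,"tz":55,"wx":0,"wy":0,"wz":0,"gripper":0},
  {"tx":-30,"ty":-3,"tz":60,"wx":0,"wy":0,"wz":0,"gripper":0},
])

```text
time: 16.07
position: [0.4741, -0.1797, 0.2179]
tool_rot: [0.031, -2.675, -0.0]
ft_force: [-0.0, 0.8, -7.9]
grip_width: 0.335
grip_force: 60.0
```

```bash
python3 fin.py .474 -.183 .015 .08 -.4686; cat > chk.py <<'E'
from go import *
from bench import vision
s=ctrl.get_state(); Rt=R.from_rotvec(s['tool_rot']); z=Rt.apply([0,0,1]); y=Rt.apply([0,1,0])
# iron frame: tool rotated about tool y; docked tool tilt .055, iron pitch pi/6
def ironpose(extra=0):
    Rg=rot(.056,.055); M,_=iron(0,0,.056); Mi=Rt*(Rg.inv()*M)*R.from_euler('y',-extra)
    g=s['position']-.019*z; return Mi,g-Mi.apply([.010,0,.098])
M,o=ironpose(); print('origin',o.round(4),'h',o[2]-.055,'x',M.apply([1,0,0]).round(3),'z',M.apply([0,0,1]).round(3))
for n in ['side','top','wrist']:
    w=vision.get_image(n); cv2.imwrite(f'pics/f_{n}.png',w['color']); cam=(w['fx'],w['cx'],w['cy'],w['k1'],np.array(w['extrinsics'])[:3])
    for e in (-.15,0,.15):
        M,o=ironpose(e); P=[proj(0,o+M.apply(l),cam) for l in [(.125,0,.004),(-.105,.03,.004),(-.105,-.03,.004),(-.05,.056,.004),(-.05,-.056,.004),(.02,.05,.004),(.02,-.05,.004),(.07,0,.111),(-.08,0,.111)]]
        print(n,e,np.min(P,0).round(),np.max(P,0).round(),'nose',P[0].round(),'bar',P[-2].round(),P[-1].round())
    print([(np.round(d['bbox']),round(d['conf'],2)) for d in vision.spot_in(n,'iron')][:2],'board',[(np.round(d['bbox']),round(d['conf'],2)) for d in vision.spot_in(n,'board')][:1])
E
python3 chk.py
```

```text
t 16.0667 pos [ 0.4741 -0.1797  0.2179] q [0.   0.39 0.3  1.42 0.03 1.79 1.9 ] F [-0.   0.8 -7.9] grip 0.3346129081899161 59.96995389461517
d mm [-2.  -3.3  1.1] w [0.0017 0.0026 0.0083]
origin [ 0.4729 -0.1793  0.1369] h 0.08188116762487624 x [1.    0.022 0.003] z [-0.003 -0.005  1.   ]
side -0.15 [158. 214.] [272. 292.] nose [272. 292.] bar [249. 259.] [172. 214.]
side 0 [166. 218.] [279. 293.] nose [279. 293.] bar [248. 256.] [173. 218.]
side 0.15 [174. 221.] [285. 293.] nose [285. 293.] bar [247. 253.] [174. 221.]
[(array([164., 215., 280., 297.]), 0.81)] board [(array([147., 229., 295., 333.]), 0.74)]
top -0.15 [337. 172.] [387. 272.] nose [357. 172.] bar [367. 181.] [372. 255.]
top 0 [336. 164.] [386. 266.] nose [358. 164.] bar [368. 181.] [371. 256.]
top 0.15 [335. 157.] [385. 259.] nose [359. 157.] bar [369. 182.] [370. 256.]
[] board [(array([324., 154., 354., 242.]), 0.86)]
wrist -0.15 [230.  92.] [353. 368.] nose [293. 368.] bar [294. 359.] [293.  92.]
wrist 0 [232. 100.] [352. 394.] nose [293. 394.] bar [294. 361.] [293. 100.]
wrist 0.15 [233. 109.] [351. 420.] nose [293. 420.] bar [295. 361.] [293. 109.]
[(array([224., 101., 352., 328.]), 0.66)] board [(array([238., 121., 335., 131.]), 0.82)]
```

The detected boxes match the predicted level pose at 8 cm, so there was no slip. I'll settle and hand in.

Request:
jog_arm([
  {"tx":0,"ty":-2,"tz":0,"wx":0,"wy":0,"wz":0,"gripper":0},
  {"tx":0,"ty":-2,"tz":0,"wx":0,"wy":0,"wz":0,"gripper":0},
  {"tx":0,"ty":-2,"tz":0,"wx":0,"wy":0,"wz":0,"gripper":0},
  {"tx":0,"ty":-2,"tz":0,"wx":0,"wy":0,"wz":0,"gripper":0},
  {"tx":0,"ty":-2,"tz":0,"wx":0,"wy":0,"wz":0,"gripper":0},
])

```text
time: 16.93
position: [0.4743, -0.1841, 0.2204]
tool_rot: [0.026, -2.677, 0.002]
ft_force: [-1.3, 0.4, -7.3]
grip_width: 0.332
grip_force: 60.0
```

```bash
python3 fin.py .474 -.183 .015 .08 -.4686; python3 -c "
import numpy as np
from bench import ctrl,vision
vision.get_image('side'); print(vision.spot_in('side','paddle')[:1]); print(np.abs(ctrl.get_state()['qd']).max()); print(ctrl.close_job())"
```

```text
t 16.9333 pos [ 0.4743 -0.1841  0.2204] q [0.01 0.39 0.3  1.42 0.03 1.79 1.9 ] F [-1.3  0.4 -7.3] grip 0.3323361135748071 59.97027039527893
d mm [-3.   1.1  3.4] w [0.0012 0.0043 0.0046]
[]
0.0022522217732068184
the job is handed in; nothing more can be done
None
```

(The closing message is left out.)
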